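# Lift the probe and hold the spring-loaded sample stage out at its mark

### The job

The probe of the small white and purple surface profiler is down at the sample: press the green-padded lifting lever on the side of its head all the way down so that the probe is raised, and only then pull the sample stage out by its yellow handle, against its spring, until the stage's white pointer stands within the width of the orange mark clip on the base. Finish while still holding the handle with the stage steady at that mark (it springs back if let go), with the lever still down, and leave the other things on the bench where they are.

Things in the scene. Friction and masses are not known exactly. Their poses are not given: they have to be found in the camera images.
- lever (a joint): Head's lifting lever, rad: 0 = raised, 0.5 rad above level (probe down); 0.95 = fully down at its stop, 0.45 rad below level (probe lifted 18 mm). Level pivot parallel to the stage's travel, 10 mm off the head's -y face, 190 mm above the bench; the arm points away from the head and ends in a green pad. Stays where left; 3 to 4 N down on the pad moves it. Starts at 0 to 0.1.
- lever_pad (a point): Centre of the green pad (30 x 30 x 6 mm) at the lever's free end, 70 mm from the pivot; moves and turns with the lever. The head's top is 220 mm above the bench; the pad stands out to the side of the head with nothing above or under it, so it can be pressed straight down.
- stage: Sample stage; origin at the centre of its yellow bar handle, 54 mm above the bench: 14 mm thick (x), 76 wide (y), 36 tall. Two 8 mm rods at y = +-30 mm, 12 mm below its centre, carry it; 48 mm free between it and the base (32 mm high) when in. Pinch from above, fingers closing along x. Board below is 12 mm high. x along the travel (pull to -x), z up.
- stage_pointer (a point): Tip of the white pointer (a bar 4 mm wide along x) on the stage's -y side, on its centre line, 49 mm above the bench; travels with the stage, always 118 mm behind the handle's centre (to +x). Axes: as the stage's. The stage starts in; it can be pulled out 65 mm; the spring draws it back with 3 N when in, 10 N at 60 mm.
- mark_line (a point): Point on the centre line of the orange mark clip (10 mm wide along x, 36 long along y, this point 2 mm from its inner end; fixed at the -y edge of the base, just below the pointer's path). The pointer is at the mark when both have the same x in the profiler's axes (the stage's axes). With the stage in, the mark lies 28 to 52 mm from the pointer towards -x.
- controller: Grey temperature controller, 150 x 100 x 60 mm, green digits; origin under its centre. Leave alone.
- bin: Blue open parts bin, 120 x 100 x 55 mm; origin under its centre. Leave alone.
- jar: Amber sample jar, 50 mm diameter, 60 mm tall; origin under its centre. Leave alone.
- driver: Red-handled screwdriver lying flat, 160 mm long; origin under its middle. Leave alone.

How it is judged:
On the way, in this order (a step that is already met when the one before it is completed fails the run):
1. the lever is fully down with the stage still in (value of joint lever above 0.85 rad and distance of stage from where it was at the start of the episode below 0.006 m), for 0.2 s.
2. the stage is held out with its pointer at the mark (x of stage_pointer in the frame of mark_line between -0.005 and 0.005 m and contact force between the fingers and stage above 2 N), for 0.3 s.
At the end, for the whole second after the job is handed in: The pointer is within 5 mm of the middle of the mark clip along the travel, the stage is steady (under 10 mm/s) and held by the fingers on the yellow handle (over 2 N), the lever is within 0.1 rad of fully down, and the other things are within 20 mm of where they began (all of step 2 and value of joint lever above 0.85 rad and linear speed of stage below 0.01 m/s and distance of each of controller, bin, jar, driver from where it was at the start of the episode below 0.02 m); the arm keeps its last pose, push and grip.
It fails at once if the stage is moved more than 6 mm while the lever is not down (probe still at the sample) (distance of stage from where it was at the start of the episode above 0.006 m and value of joint lever below 0.8 rad).
It fails at once if the temperature controller is moved more than 20 mm (distance of controller from where it was at the start of the episode above 0.02 m).
It fails at once if the blue bin is moved more than 20 mm (distance of bin from where it was at the start of the episode above 0.02 m).
It fails at once if the sample jar is moved more than 20 mm (distance of jar from where it was at the start of the episode above 0.02 m).
It fails at once if the screwdriver is moved more than 20 mm (distance of driver from where it was at the start of the episode above 0.02 m).
It also fails if it takes over 42 s, if anything falls off the work surface, if the arm or the gripper's body presses on something with over 40 N, if the wrist force passes 120 N, or if a joint passes its speed limit or range.

### The arm

A 6-joint arm with a two-finger parallel gripper is mounted at the origin on the work surface. World frame = base frame: x ahead of the robot, y to its left, z up, the work surface at z = 0. Lengths are in m, angles in rad, forces in N, time in s.
With the tool pointing down it reaches from about 0.35 to 0.85 m from the base axis. Payload 8.1 kg.
Tool frame: the origin (TCP) lies midway between the tips of the shut fingers; the grasp point (between the pads) lies robot.grip_depth behind it (robot.grip_depth is the distance from the TCP to the grasp point, in m); z points along the fingers, y is the line along which they close (so a half turn about z gives the same grasp; the last joint's range is limited). The gripper opens to 93 mm and grips with 3 to 60 N. Pads are 15 mm wide; open, the fingers measure 128 mm over their backs; the gripper's body (75 mm by 188 mm) begins 65 mm behind the grasp point.
Start: joints at [1.069, 0.13, 1.488, -0, 1.523, -0.085], TCP at [0.243, 0.549, 0.219] pointing down, gripper open.
Joint ranges: [-2.96, 2.96], [-0.89, 2.26], [0.02, 2.5], [-1.34, 4.48], [0, 2.73], [-2.66, 2.66]. Speed limits (rad/s): [2.39, 2.39, 2.79, 3.14, 3.14, 3.14].

### API

Orientations are given as a rotation vector (axis times angle).
In Python, from plant import robot gives the robot as it stands.
- The arm moves only by the tool carry_out, never from a script. Its argument "rows" is a list of rows, each a list of 6 numbers: the shift along the tool's x, y, z in m, then the turn, a rotation vector about the tool's x, y, z in degrees. A call has 1 to 12 rows; each row is the pose to reach, as a shift and turn from the pose commanded when the call began, along the tool's axes at that moment; what a row does not reach only later rows make up. A row lasts 1/8 s, in which the tool goes at most 62.5 mm and 10.7 degrees, less where a joint would pass 70% of its speed; a pose out of reach is approached as far as the arm can. A call with a gripper value outside its range is refused whole. "jaw" is the closure in counts, from 0 (fully open) to 255 (shut), set as the call begins (left out, the last holds). The fingers move at their own pace and stop on an object; "force" is the grip in N (left out, the last holds). Time passes only in rows, so rows that repeat a pose let the fingers close. It gives the time, the measured TCP pose, the force, the opening and the grip force at its end, in the units of the state.
- robot.read_state(): the state, without advancing time (a new reading comes with each control period).
- robot.read_camera(name): name is "side" or "top"; returns the picture (384x512x3 uint8, red, green, blue); there is no depth.
- robot.camera_model(name): a dict with "fx", "fy", "cx", "cy" (pixels), "dist" ([k1, k2, p1, p2, k3] as OpenCV has them; the pictures are not rectified), "R" (3x3) and "t" (3): a world point X has camera coordinates R X + t. Camera axes: x right, y down, z forward; pixel columns grow to the right and rows downward; lengths in m; the calibration is good to about 2 mm. A picture is of the moment at which its call begins. camera_model takes no time and is no camera call.
- robot.close_job(): hands the job in; it is judged then, once.
Trained networks look in the newest picture that a camera, given by its name, has taken for a name from the list of things; names that differ only in an ending like _2 or _b are one class to them, and where a whole thing is asked for, a point or a joint stands for the part that bears it (a point fixed in the world has none). Each returns a list of dicts, best first, with "conf" (0 to 1); they miss things now and then, are a little off and sometimes report something else, mostly with a low value. They report only what shows in the picture. A call takes as long as a camera call.
- robot.outline_of(camera, target): "pixels" (384x512 bool, what is visible of it) and "pixel" ([column, row] in pixels, amid what is visible of it).
The state is a dict: "t": time; "q": joint angles; "dq": joint speeds; "joint_torque": joint torques, N m; "tool_pos": TCP position; "orientation": TCP orientation; "force": force on the tool from outside, world axes, zero at the start; "wrist_torque": the same for the moment, N m; "opening": finger opening in m; "gripper_force": force on a finger pad.
Only numpy, scipy, OpenCV 4.12 (cv2) and the standard library are available. Lean on these libraries where they do the work, as an engineer would, in place of code of your own. Each camera call takes 0.05 s, during which the arm holds its last target. There are 200 camera calls.

## Working session

There is one attempt and no reset: what is moved stays moved. The work goes in short steps, Python scripts to look and compute and a tool call to move; the robot and the scene stay as the last step left them, time stands still between calls to the robot, and variables do not carry over. Pictures are saved under pics/ and viewed, at most 10 in all, crops included, and the job is handed in when it is done.

Besides the shell and the picture viewer there is one more tool, called after ">>>" by a JSON object that holds its "name" and its "arguments", one argument or row to a line. carry_out: Moves the arm, as the interface text tells. Its arguments: {"type":"object","properties":{"rows":{"type":"array"},"jaw":{"type":"number"},"force":{"type":"number"}},"required":["rows"]}

```bash
mkdir -p pics; cat > h.py <<'E'
import numpy as np, cv2
from scipy.spatial.transform import Rotation as Rn
from plant import robot
def cam(n):
    m=robot.camera_model(n); K=np.array([[m['fx'],0,m['cx']],[0,m['fy'],m['cy']],[0,0,1.]])
    return K,np.array(m['dist'],float),np.array(m['R'],float),np.array(m['t'],float)
def ray(n,px):
    K,d,R,t=cam(n); u=cv2.undistortPoints(np.array([[px]],float),K,d)[0,0]
    v=R.T@np.array([u[0],u[1],1]); return -R.T@t, v/np.linalg.norm(v)
def atz(n,px,z):
    o,v=ray(n,px); return o+v*(z-o[2])/v[2]
def tri(p):
    A=np.zeros((3,3));b=np.zeros(3);L=[]
    for n,px in p.items():
        o,v=ray(n,px);P=np.eye(3)-np.outer(v,v);A+=P;b+=P@o;L.append((o,P))
    X=np.linalg.solve(A,b); return X,[np.linalg.norm(P@(X-o)) for o,P in L]
def proj(n,X):
    K,d,R,t=cam(n); return cv2.projectPoints(np.array(X,float).reshape(-1,3),cv2.Rodrigues(R)[0],t,K,d)[0][:,0]
E
python3 - <<'E'
from h import *
for n in('side','top'):
    im=robot.read_camera(n); cv2.imwrite(f'pics/{n}0.png',cv2.resize(im[...,::-1],(800,600),interpolation=cv2.INTER_CUBIC))
    print(n,ray(n,(256,192)))
    for k in('lever_pad','lever','stage','stage_pointer','mark_line','controller','bin','jar','driver'):
        r=robot.outline_of(n,k)
        print(k,[(np.round(q['pixel'],1),round(q['conf'],2),int(q['pixels'].sum())) for q in r[:2]])
s=robot.read_state();print(s['tool_pos'],s['orientation'],s['t'],robot.grip_depth,Rn.from_rotvec(s['orientation']).as_matrix().round(3))
E
```

```text
side (array([0.71410394, 0.77235689, 0.92174364]), array([-0.08384062, -0.70996416, -0.69922932]))
lever_pad []
lever [(array([263.5, 197. ]), 0.68, 205)]
stage [(array([287.6, 239.7]), 0.61, 172)]
stage_pointer [(array([287.4, 237.3]), 0.59, 166)]
mark_line []
controller [(array([354.1, 353.9]), 0.91, 4069)]
bin [(array([248.2, 141.8]), 0.98, 1111)]
jar [(array([199.4, 212.2]), 0.77, 345)]
driver [(array([270.8, 349.2]), 0.81, 376)]
top (array([0.47725163, 0.01745024, 1.45894126]), array([ 0.11645337, -0.00313544, -0.99319121]))
lever_pad [(array([231. , 192.8]), 0.53, 137)]
lever [(array([231.3, 196.1]), 0.47, 170)]
stage [(array([255. , 245.6]), 0.57, 329)]
stage_pointer [(array([271.3, 231.7]), 0.94, 408)]
mark_line []
controller [(array([131.3, 246.5]), 0.65, 1735)]
bin [(array([379.3, 204.1]), 0.71, 1390), (array([262.3, 231.1]), 0.26, 478)]
jar []
driver [(array([146.7, 193.7]), 0.52, 247)]
[0.24288942 0.54865073 0.21864644] [ 6.49964437e-01  3.07360968e+00 -1.98730328e-05] 1.0 0.0188 [[-0.914  0.405  0.   ]
 [ 0.405  0.914 -0.   ]
 [-0.    -0.    -1.   ]]
```

View pics/side0.png

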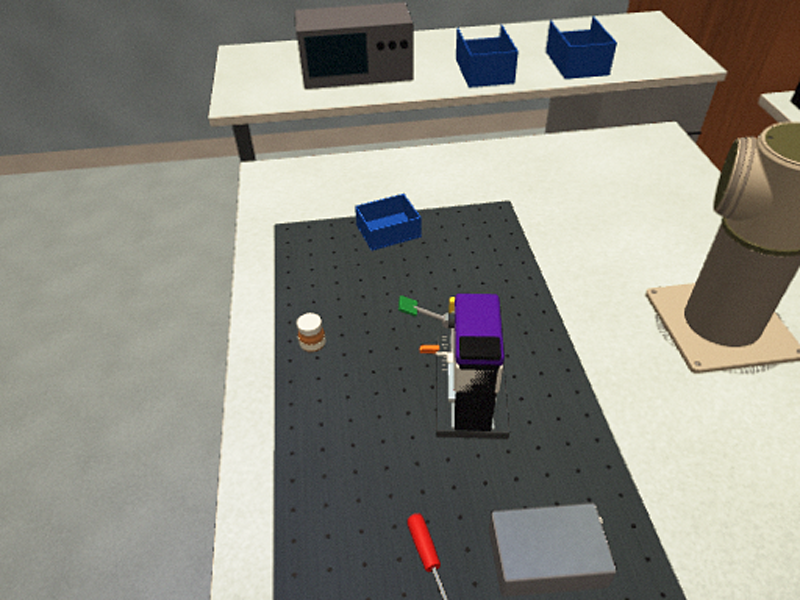

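View pics/top0.png

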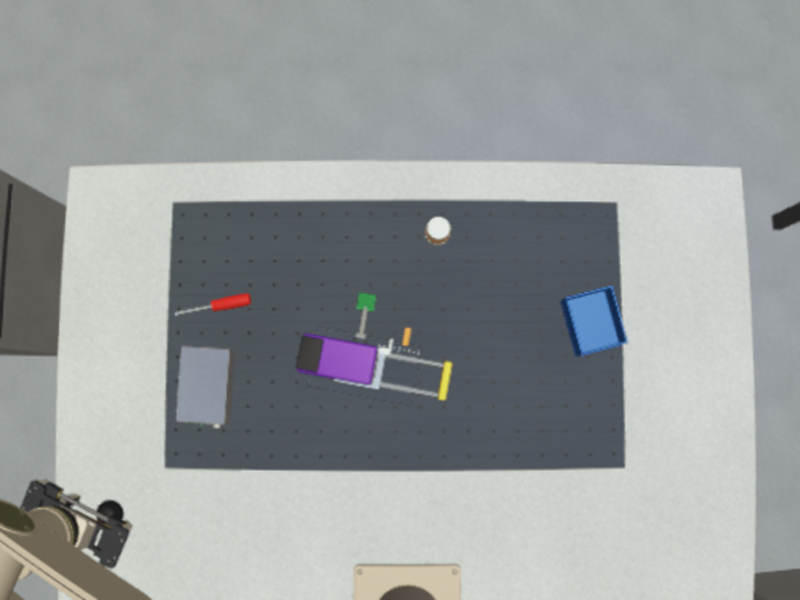

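The side view shows the green pad at about (408,305), the orange clip at (429,350) and a sliver of the yellow handle at (452,303). The top view shows the handle at (445,381), pad (366,301), clip (407,336) and pointer (388,346). All of these are in 800x600 pixels. Next I'll segment by colour and zoom in.

```bash
cat >> h.py <<'E'
HSV={'green':((50,120,50),(75,255,255)),'yellow':((22,130,110),(34,255,255)),'orange':((5,130,120),(18,255,255)),'purple':((125,120,60),(150,255,255))}
def blob(im,c,box):
    m=cv2.inRange(cv2.cvtColor(im,cv2.COLOR_RGB2HSV),*HSV[c]); M=np.zeros_like(m); x0,y0,x1,y1=box; M[y0:y1,x0:x1]=m[y0:y1,x0:x1]
    n,l,s,ce=cv2.connectedComponentsWithStats(M)
    if n<2: return None
    i=1+np.argmax(s[1:,4]); pts=np.argwhere(l==i)[:,::-1].astype(np.float32)
    return ce[i],s[i],cv2.boxPoints(cv2.minAreaRect(pts))
E
python3 - <<'E'
from h import *
S=robot.read_camera('side');T=robot.read_camera('top')
bs={'side':(230,170,340,290),'top':(170,170,310,280)}
P={}
for c in HSV:
    for n,im in(('side',S),('top',T)):
        b=blob(im,c,bs[n]); 
        if b: P[c,n]=b; print(c,n,b[0].round(2),b[1][4],b[2].round(1).tolist())
for c in('green','orange'): print(c,tri({n:P[c,n][0] for n in('side','top')}))
print('handle z.072',atz('top',P['yellow','top'][0],.072),[atz('top',q,.072).round(4) for q in P['yellow','top'][2]])
a=cv2.resize(S[175:285,245:335],None,fx=5.4,fy=5.4,interpolation=cv2.INTER_CUBIC)
b=cv2.resize(T[180:265,185:300],None,fx=6.9,fy=6.9,interpolation=cv2.INTER_CUBIC)
cv2.imwrite('pics/cs.png',a[...,::-1]);cv2.imwrite('pics/ct.png',b[...,::-1]);print(a.shape,b.shape)
E
```

```text
green side [260.43 195.13] 119 [[255.0, 189.0], [266.0, 189.0], [266.0, 201.0], [255.0, 201.0]]
green top [233.89 192.51] 101 [[227.89999389648438, 196.8000030517578], [229.5, 186.8000030517578], [239.89999389648438, 188.5], [238.1999969482422, 198.5]]
yellow side [288.71 191.5 ] 14 [[287.0, 190.0], [290.0, 190.0], [290.0, 193.0], [287.0, 193.0]]
yellow top [284.26 243.2 ] 123 [[279.70001220703125, 254.8000030517578], [283.70001220703125, 230.60000610351562], [288.79998779296875, 231.5], [284.70001220703125, 255.60000610351562]]
orange side [274.23 222.81] 53 [[268.0, 221.0], [280.0, 221.0], [280.0, 225.0], [268.0, 225.0]]
orange top [259.  211.5] 4 [[259.0, 213.0], [259.0, 213.0], [259.0, 210.0], [259.0, 210.0]]
purple side [305.57 205.08] 936 [[291.0, 188.0], [322.0, 188.0], [322.0, 233.0], [291.0, 233.0]]
purple top [220.23 230.24] 924 [[189.6999969482422, 237.60000610351562], [194.39999389648438, 212.60000610351562], [241.3000030517578, 221.39999389648438], [236.60000610351562, 246.39999389648438]]
green (array([0.62098292, 0.07409905, 0.22176645]), [np.float64(0.00010591366568687195), np.float64(0.00010591366568662202)])
orange (array([0.57804956, 0.00476598, 0.03600551]), [np.float64(0.004606742021253701), np.float64(0.004606742021253797)])
handle z.072 [ 0.48307376 -0.07286208  0.072     ] [array([ 0.448 , -0.0588,  0.072 ]), array([ 0.5213, -0.0714,  0.072 ]), array([ 0.5188, -0.0868,  0.072 ]), array([ 0.4454, -0.0741,  0.072 ])]
(594, 486, 3) (586, 794, 3)
```

View pics/cs.png

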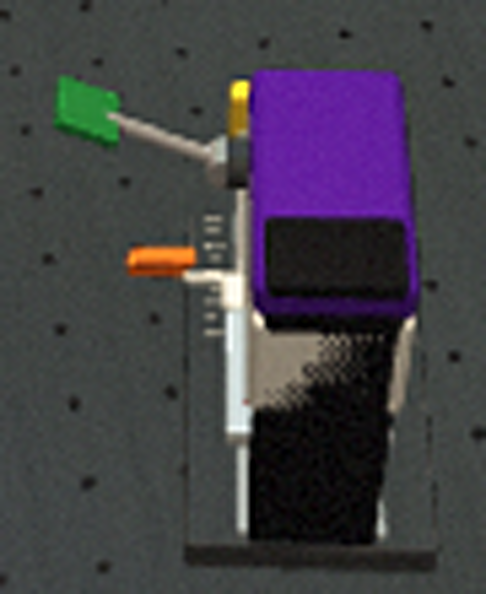

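View pics/ct.png

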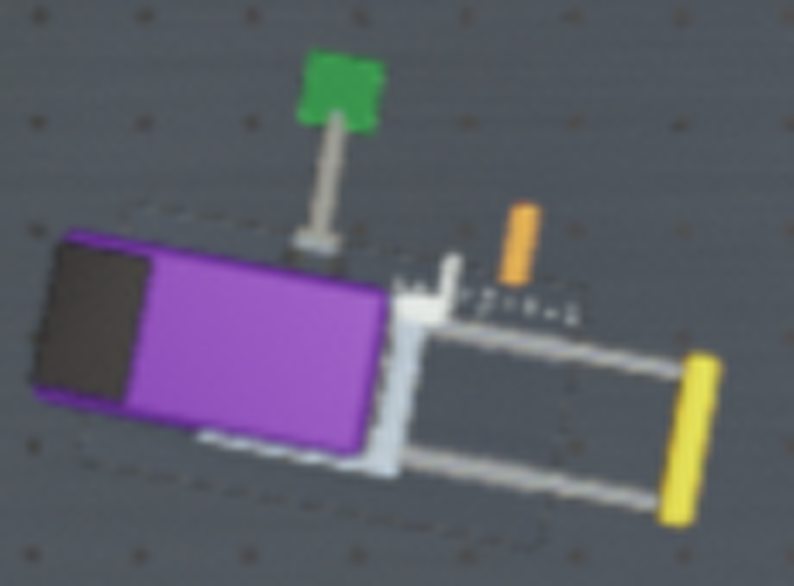

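>>> {"name": "carry_out", "arguments": {
  "rows": [
    [0,0,-0.06,0,0,-5],
    [-0.54,-0.28,-0.08,0,0,-14.2],
    [-0.54,-0.28,-0.08,0,0,-14.2],
    [-0.54,-0.28,-0.08,0,0,-14.2],
    [-0.54,-0.28,-0.08,0,0,-14.2],
    [-0.54,-0.28,-0.08,0,0,-14.2],
    [-0.54,-0.28,-0.08,0,0,-14.2],
    [-0.54,-0.28,-0.08,0,0,-14.2],
    [-0.54,-0.28,-0.08,0,0,-14.2],
    [-0.54,-0.28,-0.08,0,0,-14.2],
    [-0.54,-0.28,-0.08,0,0,-14.2],
    [-0.54,-0.28,-0.08,0,0,-14.2]
  ],
  "jaw": 255,
  "force": 30
}}

```text
t: 2.6
tool_pos: [0.6245, 0.0709, 0.2978]
orientation: [-0.272, -3.129, 0.001]
force: [0.3, 0.4, -0.0]
opening: 0.0004
gripper_force: 0.0
```

```bash
python3 - <<'E'
from h import *
s=robot.read_state();R=Rn.from_rotvec(s['orientation']).as_matrix();print(s['t'],s['tool_pos'],s['opening'],s['force'],R.round(3))
print(R.T@(np.array([.6235,.0737,.23])-s['tool_pos']))
T=robot.read_camera('top');HSV['orange']=((5,80,100),(20,255,255))
o=blob(T,'orange',(250,200,270,225));print(o)
# mark height from text-free triangulation
S=robot.read_camera('side');b=blob(S,'orange',(262,215,285,230));print(tri({'side':b[0],'top':o[0]}))
pt=(250.2,219.2)
x=np.array([.169,.985,0])
for z in(.045,.049):
  print(z,(atz('top',pt,.049)-atz('top',o[0],z))@x)
E
```

```text
2.6 [0.62452093 0.07088236 0.29780109] 0.00042272462079393213 [ 0.33505206  0.37077732 -0.03826257] [[-0.985  0.172 -0.001]
 [ 0.172  0.985 -0.001]
 [ 0.001 -0.001 -1.   ]]
[0.00144456 0.0026532  0.06780003]
NoneTraceback (most recent call last):
  File "<stdin>", line 7, in <module>
TypeError: 'NoneType' object is not subscriptable
```

>>> {"name": "carry_out", "arguments": {
  "rows": [
    [0.001,0.003,0.05,0,0,0],
    [0.001,0.003,0.068,0,0,0],
    [0.001,0.003,0.08,0,0,0],
    [0.001,0.003,0.092,0,0,0],
    [0.001,0.003,0.104,0,0,0],
    [0.001,0.003,0.114,0,0,0],
    [0.001,0.003,0.122,0,0,0],
    [0.001,0.003,0.126,0,0,0],
    [0.001,0.003,0.128,0,0,0],
    [0.001,0.003,0.128,0,0,0]
  ]
}}

```text
t: 3.95
tool_pos: [0.6226, 0.077, 0.1704]
orientation: [-0.265, -3.13, 0.0]
force: [0.5, 0.0, 0.1]
opening: 0.0008
gripper_force: 0.5
```

```bash
python3 - <<'E'
from h import *
S=robot.read_camera('side');b=blob(S,'green',(235,170,290,240));print(b)
a=cv2.resize(S[150:260,235:335],None,fx=5.4,fy=5.4,interpolation=cv2.INTER_CUBIC)
cv2.imwrite('pics/cs2.png',a[...,::-1])
piv=np.array([.6210,.0741,0])-.0614*np.array([.985,-.169,0])
for q in(0,.3,.6,.85,.95):
  e=.5-q; c=piv+[0,0,.19]+.07*(np.cos(e)*np.array([.985,-.169,0])+np.sin(e)*np.array([0,0,1])); print(q,proj('side',c))
E
```

```text
(array([259.66666667, 214.78571429]), array([255, 213,  12,   5,  42], dtype=int32), array([[255., 217.],
       [255., 213.],
       [266., 213.],
       [266., 217.]], dtype=float32))
0 [[260.44269267 194.6142293 ]]
0.3 [[257.62183491 200.28855708]]
0.6 [[257.35259923 206.1716115 ]]
0.85 [[259.02368015 210.85449642]]
0.95 [[260.1408904  212.60485166]]
```

View pics/cs2.png

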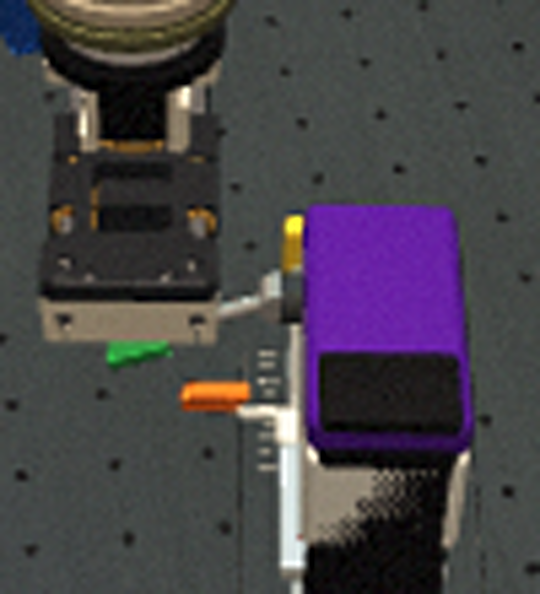

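The lever is now well below level, with the green pad at (138,352) in the crop, under the fingers. I'll press a few more mm until the stop shows as force.

>>> {"name": "carry_out", "arguments": {
  "rows": [
    [0,0,0.002,0,0,0],
    [0,0,0.003,0,0,0],
    [0,0,0.004,0,0,0],
    [0,0,0.004,0,0,0]
  ]
}}

```text
t: 4.5
tool_pos: [0.6229, 0.0771, 0.1667]
orientation: [0.265, 3.13, 0.0]
force: [-0.3, -1.3, 3.0]
opening: 0.0006
gripper_force: 1.3
```

>>> {"name": "carry_out", "arguments": {
  "rows": [
    [0,0,0.001,0,0,0],
    [0,0,0.002,0,0,0],
    [0,0,0.003,0,0,0],
    [0,0,0.003,0,0,0]
  ]
}}

```text
t: 5.0
tool_pos: [0.6241, 0.077, 0.1653]
orientation: [0.265, 3.127, 0.0]
force: [1.2, -0.5, 8.9]
opening: 0.0005
gripper_force: 4.4
```

>>> {"name": "carry_out", "arguments": {
  "rows": [
    [0,0,0.002,0,0,0],
    [0,0,0.003,0,0,0],
    [0,0,0.003,0,0,0],
    [0,0,0.003,0,0,0]
  ]
}}

```text
t: 5.5
tool_pos: [0.6249, 0.077, 0.1643]
orientation: [0.265, 3.125, 0.001]
force: [-1.8, -0.6, 18.1]
opening: 0.0006
gripper_force: 7.7
```

The force reached 18 N, so the lever is at its stop. Next I'll lift clear and move above the handle.

>>> {"name": "carry_out", "arguments": {
  "rows": [
    [0,0,-0.05,0,0,0],
    [0,0,-0.11,0,0,0],
    [0,0,-0.14,0,0,0],
    [0.113,-0.173,-0.14,0,0,0],
    [0.113,-0.173,-0.14,0,0,0],
    [0.113,-0.173,-0.14,0,0,0],
    [0.113,-0.173,-0.14,0,0,0],
    [0.113,-0.173,-0.14,0,0,0],
    [0.113,-0.173,-0.14,0,0,0]
  ],
  "jaw": 118
}}

```text
t: 6.62
tool_pos: [0.483, -0.0737, 0.3004]
orientation: [-0.264, -3.13, -0.001]
force: [0.5, 0.1, 0.3]
opening: 0.0499
gripper_force: 0.0
```

```bash
python3 - <<'E'
from h import *
s=robot.read_state();R=Rn.from_rotvec(s['orientation']).as_matrix();print(s['t'],s['tool_pos'],s['opening'],R.round(3))
print(R.T@(np.array([.483,-.074,.036])-s['tool_pos']))
T=robot.read_camera('top');HSV['orange']=((5,80,100),(20,255,255))
S=robot.read_camera('side')
print('green',blob(S,'green',(235,170,290,240))[0])
o=blob(T,'orange',(250,200,270,225));b=blob(S,'orange',(262,215,285,230));print(o,b)
if o is not None: print(tri({'side':b[0],'top':o[0]}))
print('handle end proj side',proj('side',[[.520,-.079,.072],[.520,-.079,.036]]))
a=np.hstack([cv2.resize(S[170:260,245:335],(400,400),interpolation=cv2.INTER_CUBIC),cv2.resize(T[185:235,225:275],(400,400),interpolation=cv2.INTER_CUBIC)])
cv2.imwrite('pics/c3.png',a[...,::-1])
E
```

```text
6.625 [ 0.48295815 -0.07366437  0.30043527] 0.04993322729031023 [[-0.986  0.168 -0.   ]
 [ 0.168  0.986  0.001]
 [ 0.     0.001 -1.   ]]
[-1.25367748e-04 -4.66068741e-04  2.64435050e-01]
green [260.57575758 212.49494949]
(array([259.75925926, 215.16666667]), array([257, 209,   6,  13,  54], dtype=int32), array([[256.5    , 220.49998],
       [258.88464, 208.57692],
       [263.11542, 209.42308],
       [260.73077, 221.34615]], dtype=float32)) (array([274.61111111, 222.61111111]), array([268, 220,  14,   7,  72], dtype=int32), array([[268., 220.],
       [281., 220.],
       [281., 226.],
       [268., 226.]], dtype=float32))
(array([0.57146867, 0.00109123, 0.03064989]), [np.float64(0.00013493067814598924), np.float64(0.0001349306781458413)])
handle end proj side [[287.40678048 191.2143323 ]
 [287.00590998 199.74997493]]
```

View pics/c3.png

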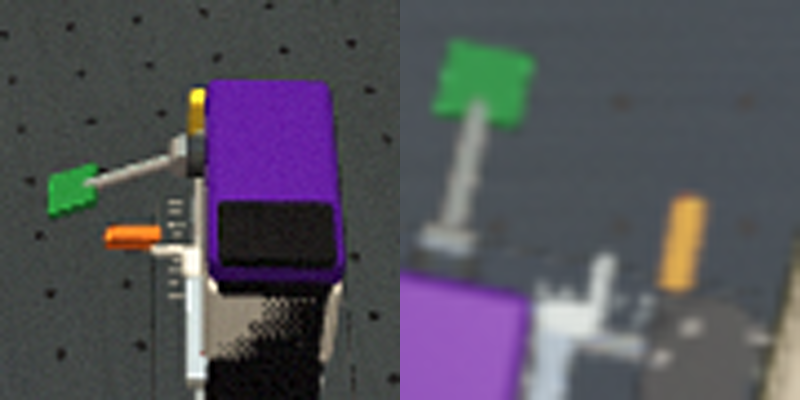

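The lever pad in the side view matches the fully-down prediction (row 212.5 vs 212.6). In the top crop the pointer is at about (600,280) and the clip at (683,242). I'll compute the pull distance and descend now.

>>> {"name": "carry_out", "arguments": {
  "rows": [
    [0,0,0.06,0,0,0],
    [0,0,0.12,0,0,0],
    [0,0,0.17,0,0,0],
    [0,0,0.2,0,0,0],
    [0,0,0.225,0,0,0],
    [0,0,0.245,0,0,0],
    [0,0,0.26,0,0,0],
    [0,0,0.264,0,0,0],
    [0,0,0.264,0,0,0]
  ]
}}

```text
t: 7.85
tool_pos: [0.4826, -0.0742, 0.0368]
orientation: [0.265, 3.13, 0.0]
force: [0.2, -0.6, -0.3]
opening: 0.0498
gripper_force: 0.0
```

```bash
python3 - <<'E'
from h import *
x=np.array([.169,.985,0])
p=atz('top',(249.6,219.3),.051)
for z in (.031,.036,.044):
  m=atz('top',(259.76,215.17),z); print(z,p,m,(p-m)@x)
ps=atz('side',(280.5,226.6),.049); ms=atz('side',(274.4,222.3),.036);print('side',ps,ms,(ps-ms)@x)
h=np.array([.483,-.074,0]);print('pointer from handle',(p-h)@x)
E
```

```text
0.031 [0.55716615 0.03285058 0.051     ] [0.57130435 0.00112743 0.031     ] 0.02885794973368559
0.036 [0.55716615 0.03285058 0.051     ] [0.57097502 0.00118458 0.036     ] 0.02885730872861764
0.044 [0.55716615 0.03285058 0.051     ] [0.57044809 0.00127603 0.044     ] 0.02885628312050892
side [0.560785   0.03410682 0.049     ] [0.57284998 0.00441694 0.036     ] 0.027205551445355185
pointer from handle 0.11778190091154926
```

>>> {"name": "carry_out", "arguments": {
  "rows": [
    [0,0,0,0,0,0],
    [0,0,0,0,0,0],
    [0,0,0,0,0,0],
    [0,0,0,0,0,0],
    [0,0,0,0,0,0],
    [0,0,0,0,0,0]
  ],
  "jaw": 255,
  "force": 40
}}

```text
t: 8.6
tool_pos: [0.4826, -0.0741, 0.0369]
orientation: [0.265, 3.13, 0.001]
force: [0.5, 4.6, 4.0]
opening: 0.0133
gripper_force: 40.0
```

>>> {"name": "carry_out", "arguments": {
  "rows": [
    [0,-0.005,0,0,0,0],
    [0,-0.01,0,0,0,0],
    [0,-0.015,0,0,0,0],
    [0,-0.02,0,0,0,0],
    [0,-0.025,0,0,0,0],
    [0,-0.029,0,0,0,0],
    [0,-0.029,0,0,0,0],
    [0,-0.029,0,0,0,0],
    [0,-0.029,0,0,0,0],
    [0,-0.029,0,0,0,0]
  ]
}}

```text
t: 9.85
tool_pos: [0.4772, -0.1027, 0.0368]
orientation: [-0.265, -3.13, -0.001]
force: [-2.3, 7.1, 7.0]
opening: 0.0137
gripper_force: 40.0
```

```bash
python3 - <<'E'
from h import *
T=robot.read_camera('top');S=robot.read_camera('side')
a=np.hstack([cv2.resize(S[190:260,245:315],(400,400),interpolation=cv2.INTER_CUBIC),cv2.resize(T[190:240,225:275],(400,400),interpolation=cv2.INTER_CUBIC)])
cv2.imwrite('pics/c4.png',a[...,::-1]);s=robot.read_state();print(s['tool_pos'],s['force'],s['gripper_force'],blob(S,'green',(235,170,290,240))[0],blob(S,'orange',(262,215,285,230))[0])
E
```

```text
[ 0.47717596 -0.10271398  0.03685024] [-2.60156696  6.42179023  7.98556901] 39.990214705467224 [260.63 212.49] [274.05357143 222.83928571]
```

View pics/c4.png

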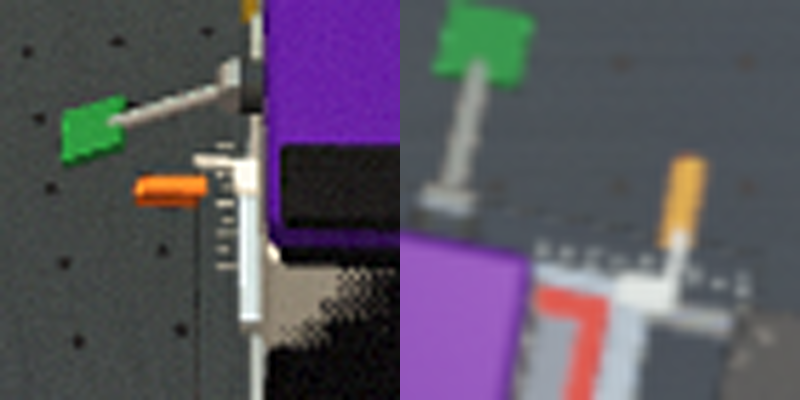

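In the top view, the pointer bar at (677,250) lines up with the clip's centre line at about (676,250), within about 1 mm. The lever is still down (pad row 212.5) and the grip is steady at 40 N. I'm handing in.

```bash
python3 -c "
from plant import robot
print(robot.close_job())"
```

```text
the job is handed in; nothing more can be done
None
```

I handed the job in with the lever fully down and the stage held by its handle, the pointer about 1 mm from the middle of the mark clip in the last picture; no verdict came back.

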